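Show the massager's charging foot to the close-up camera

TASK

Slide the pink massager out of its slotted dock on the turntable through the dock's open end, then hold its round foot up to the close-up camera: the underside of the foot square to the lens, centred in front of it and about 12 cm away. Leave the bottle, dosing cup and tin on the turntable standing where they are. Finish while still holding the massager steady there in the air; do not put it down.

Things in the scene. Friction and masses are not known exactly. Their poses are not given: they have to be found in the camera images.
- massager: pink hard silicone massager, loose, round, 80 to 170 g, 101 mm tall, upright in the dock. Origin: centre of its foot's flat underside; z along its axis, foot to top. Foot: disc 44 mm across, 7 thick; neck 18 across up to z 26; straight round grip 40 across, z 34 to 86; on top three balls 18 across (z up to 101), within the grip's width. Take it by the grip from above.
- turntable: light wooden disc 300 mm across, top 30 mm above the table; turns about its upright axis, stiffly (0.35 N m). Origin: on the axis at the disc's underside, 18 mm above the table; z up. The dock is fixed on it, its slot along the disc's x axis, open end towards -x. The massager stands in it at about x -53 mm; bottle, cup and tin stand on the +x half.
- dock_mouth (a point): mid slot at the open end of the frosted dock's lips, on its floor, 34 mm above the table; turntable axes, way out is -x. Slot: walls 47 mm apart; above the foot two lips, 24 mm apart, underside 9.5 and top 15.5 mm over the floor, from here 54 mm in to an end wall; floor runs 30 mm farther out. The neck passes between the lips: the foot is freed once its centre is 22 mm outside here.
- camera_head: black close-up camera head on a fixed low stand, left or right of the turntable: box 50 x 60 x 26 mm, round grey lens barrel 36 mm across. Origin: centre of the lens face, 85 mm above the table; z is the viewing axis out of the lens, 30 degrees from straight up, leaning to the robot's side. The foot belongs on this axis 120 mm out, massager z along camera z (balls farther than foot).
- bottle: closed brown plastic bottle, 54 mm across, 105 mm tall, loose on the turntable; origin at the centre of its underside, z up. Bystander.
- dosing_cup: clear plastic dosing cup, open at the top, 48 mm across the rim, 42 mm tall, loose on the turntable; origin at the centre of its underside, z up. Bystander.
- tin: small round steel tin, 60 mm across, 28 mm tall, loose on the turntable; origin at the centre of its underside, z up. Bystander.
Mind the look-alikes: they are no part of the job. Leave any green or purple look-alike of the massager alone.

How it is judged:
On the way, in this order (a step that is already met when the one before it is completed fails the run):
1. the massager has been slid out of the dock's open end (x of massager in the frame of turntable below -0.097 m), for 0.05 s.
2. the massager is lifted clear of the turntable (height (world z) of massager above 0.1 m), for 0.1 s.
At the end, for the whole second after the job is handed in: The fingers hold the massager still in the air, clear of turntable and camera; its foot centre within 20 mm of the lens axis (in x and y of the head) and 95 to 145 mm out from the lens face, its axis within 12 degrees of the lens axis, foot towards the lens (x of massager in the frame of camera_head between -0.02 and 0.02 m and y of massager in the frame of camera_head between -0.02 and 0.02 m and z of massager in the frame of camera_head between 0.095 and 0.145 m and angle between the z axis of massager and the z axis of camera_head, either way round below 0.21 rad and angle between massager's own z axis and vertical below 1 rad and linear speed of massager below 0.02 m/s and contact force between massager and the fingers above 1 N and contact force between massager and turntable below 0.1 N and contact force between massager and camera_head below 0.1 N); the arm keeps its last pose, push and grip.
It fails at once if the bottle was tipped or shifted by more than 50 mm (angle between bottle's own z axis and vertical above 0.5 rad or distance of bottle from where it was at the start of the episode above 0.05 m).
It fails at once if the dosing cup was tipped or shifted by more than 50 mm (angle between dosing_cup's own z axis and vertical above 0.5 rad or distance of dosing_cup from where it was at the start of the episode above 0.05 m).
It fails at once if the tin was tipped or shifted by more than 50 mm (angle between tin's own z axis and vertical above 0.5 rad or distance of tin from where it was at the start of the episode above 0.05 m).
It also fails if it takes over 40 s, if anything falls off the work surface, if the arm or the gripper's body presses on something with over 40 N, if the wrist force passes 120 N, or if a joint passes its speed limit or range.

ROBOT

A 6-joint arm with a two-finger parallel gripper is mounted at the origin on the work surface. World frame = base frame: x ahead of the robot, y to its left, z up, the work surface at z = 0. Lengths are in m, angles in rad, forces in N, time in s.
With the tool pointing down it reaches from about 0.325 to 0.9 m from the base axis. Payload 6.1 kg.
Tool frame: the origin (TCP) lies midway between the tips of the shut fingers; the grasp point (between the pads) lies 19 mm behind it; z points along the fingers, y is the line along which they close (so a half turn about z gives the same grasp; the last joint's range is limited). The gripper opens to 85 mm and grips with 20 to 120 N. Pads are 22 mm wide; open, the fingers measure 114 mm over their backs; the gripper's body (76 mm by 85 mm) begins 54 mm behind the grasp point. The pads swing forward as they close: fully open they stand 13 mm farther back than shut.
Start: joints at [1.178, 0.22, 1.526, -0, 1.395, -0.126], TCP at [0.165, 0.603, 0.231] pointing down, gripper open.
Joint ranges: [-2.98, 2.98], [-0.91, 2.08], [0.09, 2.57], [-1.24, 4.39], [0.2, 2.65], [-2.68, 2.68]. Speed limits (rad/s): [2.57, 2.57, 3.01, 3.14, 3.14, 3.14].

INTERFACE

Orientations are given as [roll, pitch, yaw] about the fixed x, y, z axes, in that order (R = Rz(yaw) Ry(pitch) Rx(roll)).
In Python, from station import sensors, cams, hand_in gives the robot as it stands.
- The arm moves only by the tool move_arm, never from a script. Its argument "increments" is a list of rows, each a list of 7 numbers: the shift along the world's x, y, z in cm, then the turn, a rotation vector about the world's x, y, z in degrees, then the finger opening in cm, from 0 to 8.54. In form: [[dx, dy, dz, wx, wy, wz, hand], ...]. A call has 1 to 12 rows; each row shifts and turns the commanded pose from where the row before left it; what a row does not reach is not made up. A row lasts 1/10 s, in which the tool goes at most 50 mm and 8.59 degrees, less where a joint would pass 70% of its speed; a pose out of reach is approached as far as the arm can. A call with a gripper value outside its range is refused whole. The fingers move at their own pace and stop on an object; "grip_force" is the grip in N (left out, the last holds). Time passes only in rows, so rows that do not move let the fingers close. It gives the time, the measured TCP pose, the force, the opening and the grip force at its end, in the units of the state.
- sensors.sense(): the state, without advancing time (a new reading comes with each control period).
- cams.snapshot(name): name is "scene" or "top"; returns a dict with "image" (480x640x3 uint8, red, green, blue), "camera_matrix" (3x3 intrinsics, pixels), "cam_to_world" (4x4, takes a point from camera to world coordinates). Camera axes: x right, y down, z forward; pixel columns grow to the right and rows downward; lengths in m; the calibration is good to about 2 mm. A picture is of the moment at which its call begins. There is no depth.
- hand_in(): hands the job in; it is judged then, once.
The state is a dict: "time": time; "joint_pos": joint angles; "qvel": joint speeds; "joint_efforts": joint torques, N m; "ee_pos": TCP position; "tool_rot": TCP orientation; "ft_force": force on the tool from outside, world axes, zero at the start; "torque": the same for the moment, N m; "gripper_width": finger opening in m; "gripper_force": force on a finger pad.
Only numpy, scipy, OpenCV 4.12 (cv2) and the standard library are available. Lean on these libraries where they do the work, as an engineer would, in place of code of your own. Each camera call takes 0.05 s, during which the arm holds its last target. There are 200 camera calls.

## Working session

There is one attempt and no reset: what is moved stays moved. The work goes in short steps, Python scripts to look and compute and a tool call to move; the robot and the scene stay as the last step left them, time stands still between calls to the robot, and variables do not carry over. Pictures are saved under pics/ and viewed, at most 10 in all, crops included, and the job is handed in when it is done.

Besides the shell and the picture viewer there is one more tool, called after ">>>" as name([rows], argument=value, ...), one row to a line, values as JSON. move_arm: Moves the arm, as the interface text tells. Its arguments: {"type":"object","properties":{"increments":{"type":"array"},"grip_force":{"type":"number"}},"required":["increments"]}

```bash
ls; mkdir -p pics
python3 - <<'E'
from station import sensors,cams
import cv2,numpy as np,pickle
for n in("scene","top"):
    s=cams.snapshot(n);pickle.dump(s,open(n+"0.pkl","wb"))
    cv2.imwrite(f"pics/{n}0.png",s["image"][:,:,::-1]);print(n,s["camera_matrix"].round(1).tolist(),s["cam_to_world"].round(3).tolist())
print(sensors.sense())
E
```

```text
pics
scene [[623.8, 0.0, 320.1], [0.0, 623.8, 243.5], [0.0, 0.0, 1.0]] [[0.104, 0.691, -0.716, 1.355], [0.994, -0.086, 0.063, -0.064], [-0.018, -0.718, -0.696, 0.901], [0.0, 0.0, 0.0, 1.0]]
top [[580.1, 0.0, 320.3], [0.0, 580.1, 244.6], [0.0, 0.0, 1.0]] [[-0.027, -0.99, 0.135, 0.392], [-1.0, 0.028, 0.001, -0.015], [-0.005, -0.135, -0.991, 1.213], [0.0, 0.0, 0.0, 1.0]]
{'time': 0.1, 'joint_pos': array([ 1.17787915e+00,  2.21142855e-01,  1.52749966e+00, -2.47031143e-05,
        1.39470428e+00, -1.26067374e-01]), 'qvel': array([-0.00036993, -0.00096047, -0.00236145,  0.00014719,  0.00151435,
        0.0018222 ]), 'joint_efforts': array([ 8.07136566e-04, -4.98242605e+01, -3.90549588e+01, -1.28171919e-04,
        5.59924665e-03,  3.66587255e-05]), 'ee_pos': array([0.16458961, 0.60237189, 0.2303098 ]), 'tool_rot': array([-3.13984938e+00, -1.96434161e-04,  2.87474703e+00]), 'ft_force': array([-0.67045583,  0.15825213,  0.65298313]), 'torque': array([ 0.00178812,  0.0447439 , -0.02751639]), 'gripper_force': 0.0, 'gripper_width': 0.0853851632270631}
```

View pics/scene0.png

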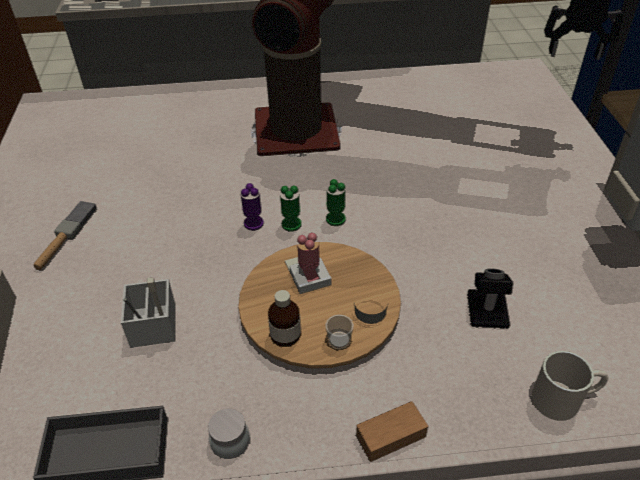

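View pics/top0.png

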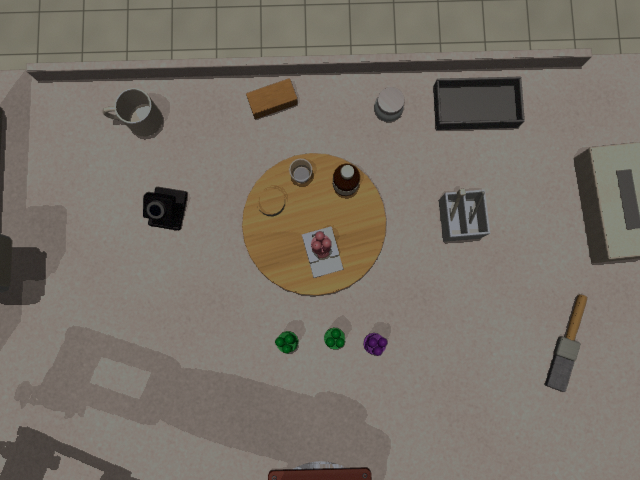

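Scene: the pink massager is at (308,255) in scene and (321,244) in top, in a pale dock. The look-alikes are green at scene (290,208) and (336,203), and purple at (252,208). The camera head is at scene (492,285), top (157,209). I choose the pink one in the dock and check it in a close crop with a first measurement.

```bash
cat > h.py <<'E'
import cv2,numpy as np,pickle
def load(n): return pickle.load(open(n+".pkl","rb"))
def ray(s,u,v):
    K,T=s["camera_matrix"],s["cam_to_world"]
    d=T[:3,:3]@np.linalg.inv(K)@[u,v,1.]; return T[:3,3],d/np.linalg.norm(d)
def onz(s,u,v,z):
    o,d=ray(s,u,v); return o+d*(z-o[2])/d[2]
def tri(s1,p1,s2,p2):
    o1,d1=ray(s1,*p1);o2,d2=ray(s2,*p2)
    t=np.linalg.lstsq(np.c_[d1,-d2],o2-o1,rcond=None)[0]
    a,b=o1+t[0]*d1,o2+t[1]*d2; return (a+b)/2,np.linalg.norm(a-b)
def proj(s,p):
    T=np.linalg.inv(s["cam_to_world"]);q=s["camera_matrix"]@(T[:3,:3]@p+T[:3,3]);return q[:2]/q[2]
def mask(s,lo,hi):
    return cv2.inRange(cv2.cvtColor(s["image"],cv2.COLOR_RGB2HSV),np.array(lo),np.array(hi))
E
python3 - <<'E'
from h import *
sc,tp=load("scene0"),load("top0")
# turntable: wood mask ellipse
for s,roi in((sc,(220,230,200,150)),(tp,(230,140,170,165))):
    x,y,w,h=roi;m=mask(s,(10,90,60),(24,255,255));k=np.zeros_like(m);k[y:y+h,x:x+w]=m[y:y+h,x:x+w]
    c=max(cv2.findContours(k,cv2.RETR_EXTERNAL,cv2.CHAIN_APPROX_NONE)[0],key=cv2.contourArea)
    hull=cv2.convexHull(c);P=np.array([onz(s,*p[0],.03)[:2] for p in hull])
    cc,r=cv2.minEnclosingCircle(P.astype(np.float32));print("disc",cc,r,cv2.fitEllipse(hull))
    pm=mask(s,(160,50,50),(180,255,255));n,l,st,ce=cv2.connectedComponentsWithStats(pm)
    for i in range(1,n):
        if st[i,4]>40: print("pink",st[i],ce[i].round(1))
a=cv2.resize(tp["image"][215:285,290:360],None,fx=8,fy=8,interpolation=2)
b=cv2.resize(sc["image"][225:305,270:350],(560,560),interpolation=2)
c=cv2.resize(tp["image"][170:240,130:200],(400,400),interpolation=2)
d=cv2.resize(sc["image"][255:335,455:525],(350,400),interpolation=2)
cv2.imwrite("pics/c1.png",cv2.resize(np.hstack([a,b]),(800,400))[:,:,::-1]);cv2.imwrite("pics/c2.png",np.hstack([c,d])[:,:,::-1])
E
```

```text
disc (0.6028578281402588, -0.003133704187348485) 0.15079952776432037 ((319.13165283203125, 304.02081298828125), (124.94187927246094, 161.73983764648438), 88.39342498779297)
pink [298 235  16  14  82] [305.9 241.5]
pink [299 249  20  31 235] [309.1 262.2]
disc (0.5986816883087158, -0.0015193390427157283) 0.1495504379272461 ((313.7262878417969, 223.8795623779297), (142.0273895263672, 143.62457275390625), 82.7914810180664)
pink [311 231  20  27 328] [320.4 243.8]
```

View pics/c1.png

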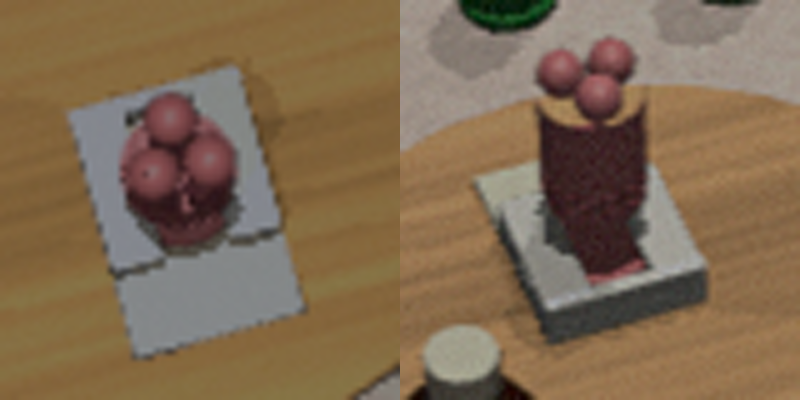

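View pics/c2.png

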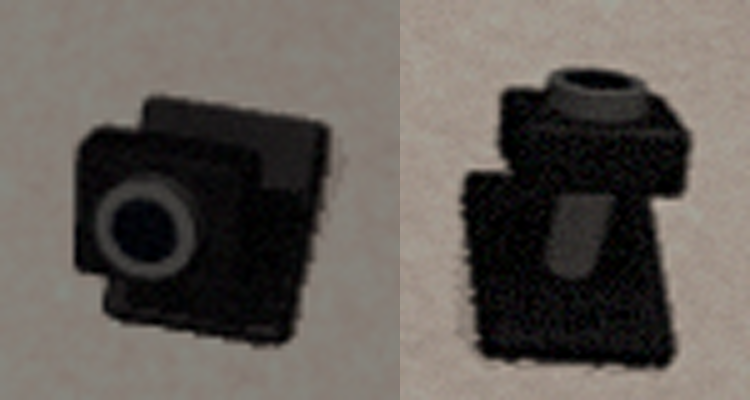

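The crops confirm the pink, three-ball massager standing on the dock. In the top crop the dock's lip ends are at (115,275) and (280,230), and its floor end is at (135,355) and (305,310), so the open end faces the robot. The lens is at about top (155.7,209.7) and scene (495,271), with the stand's edges nearly square to the robot.

Run:
```python
from h import *
sc,tp=load("scene0"),load("top0")
ca=lambda p:(290+p[0]/5.714-.4,215+p[1]/5.714-.4)
cb=lambda p:(270+(p[0]-400)/5-.4,225+p[1]/5-.4)
cc=lambda p:(130+p[0]/5.714-.4,170+p[1]/5.714-.4)
cd=lambda p:(455+(p[0]-400)/5-.4,255+p[1]/5-.4)
L=lambda p,z:onz(tp,*ca(p),z)
back=[L((68,112),.0495),L((238,68),.0495)];lip=[L((115,275),.0495),L((280,230),.0495)];end=[L((135,355),.034),L((305,310),.034)]
m=[np.mean(q,0) for q in(back,lip,end)];print("back,lip,end mids",np.array(m).round(4))
for q in (m[2]-m[0],m[1]-m[0],lip[1]-back[1],lip[0]-back[0],end[1]-end[0],back[1]-back[0]): print(q.round(4),np.degrees(np.arctan2(q[1],q[0])).round(1))
print("balls: tri",[ (x[0].round(4),round(x[1],4)) for x in (tri(tp,ca(a),sc,cb(b)) for a,b in(((170,117),(598,97)),((152,173),(612,60)),((210,158),(559,72))))])
print("lip corners tri right/left back",tri(tp,ca((68,112)),sc,cb((705,268))),tri(tp,ca((238,68)),sc,cb((545,305))))
ln=tri(tp,cc((147,227)),sc,cd((599,80)));print("lens",ln)
B=[onz(tp,*cc(p),.01) for p in((145,97),(328,125),(290,343),(105,318))]
for i in range(4):
    q=B[(i+1)%4]-B[i];print("base",q.round(4),np.degrees(np.arctan2(q[1],q[0])).round(1))
print("basecentre",np.mean(B,0))
print("base scene",[onz(sc,*cd(p),.01).round(3) for p in((465,172),(482,358),(668,362),(655,195))])
H=[onz(tp,*cc(p),.085) for p in((80,132),(262,158))];q=H[1]-H[0];print("head",q,np.degrees(np.arctan2(q[1],q[0])))
```

```text
back,lip,end mids [[ 0.5794 -0.0064  0.0495]
 [ 0.5209 -0.0205  0.0495]
 [ 0.4937 -0.0278  0.034 ]]
[-0.0857 -0.0215 -0.0155] -165.9
[-0.0585 -0.0142  0.    ] -166.4
[-0.0584 -0.0131  0.    ] -167.4
[-0.0586 -0.0152  0.    ] -165.4
[ 0.0144 -0.0611  0.    ] -76.7
[ 0.0141 -0.0608  0.    ] -76.9
balls: tri [(array([ 0.5576, -0.0131,  0.1271]), np.float64(0.0016)), (array([ 0.5391, -0.0065,  0.127 ]), np.float64(0.0012)), (array([ 0.5435, -0.0259,  0.1275]), np.float64(0.0015))]
lip corners tri right/left back (array([0.57240031, 0.02318996, 0.04853276]), np.float64(0.0017832842014721389)) (array([ 0.58612002, -0.03753182,  0.05123998]), np.float64(0.001563974409641876))
lens (array([0.62441995, 0.3107119 , 0.08668106]), np.float64(0.000296406336495187))
base [-0.0126 -0.0682  0.    ] -100.5
base [-0.0816  0.0137  0.    ] 170.5
base [0.0113 0.0683 0.    ] 80.6
base [ 0.083  -0.0138  0.    ] -9.5
basecentre [0.64211223 0.30714842 0.01      ]
base scene [array([0.596, 0.281, 0.01 ]), array([0.684, 0.263, 0.01 ]), array([0.694, 0.328, 0.01 ]), array([0.616, 0.349, 0.01 ])]
head [-0.01104959 -0.06349858  0.        ] -99.87137990150903
```

>>> move_arm([
  [1.6,-2.57,0.1,0,0,-2.55,8.5],
  [1.6,-2.57,0.1,0,0,-2.55,8.5],
  [1.6,-2.57,0.1,0,0,-2.55,8.5],
  [1.6,-2.57,0.1,0,0,-2.55,8.5],
  [1.6,-2.57,0.1,0,0,-2.55,8.5],
  [1.6,-2.57,0.1,0,0,-2.55,8.5],
  [1.6,-2.57,0.1,0,0,-2.55,8.5],
  [1.6,-2.57,0.1,0,0,-2.55,8.5],
  [1.6,-2.57,0.1,0,0,-2.55,8.5],
  [1.6,-2.57,0.1,0,0,-2.55,8.5],
  [1.6,-2.57,0.1,0,0,-2.55,8.5],
  [1.6,-2.57,0.1,0,0,-2.55,8.5],
])

```text
time: 1.3
ee_pos: [0.357, 0.2933, 0.243]
tool_rot: [-3.141, -0.0, 2.339]
ft_force: [0.3, -0.1, -0.1]
gripper_width: 0.085
gripper_force: 0.0
```

>>> move_arm([
  [1.6,-2.57,0.1,0,0,-2.55,8.5],
  [1.6,-2.57,0.1,0,0,-2.55,8.5],
  [1.6,-2.57,0.1,0,0,-2.55,8.5],
  [1.6,-2.57,0.1,0,0,-2.55,8.5],
  [1.6,-2.57,0.1,0,0,-2.55,8.5],
  [1.6,-2.57,0.1,0,0,-2.55,8.5],
  [1.6,-2.57,0.1,0,0,-2.55,8.5],
  [1.6,-2.57,0.1,0,0,-2.55,8.5],
  [1.6,-2.57,0.1,0,0,-2.55,8.5],
  [1.6,-2.57,0.1,0,0,-2.55,8.5],
  [1.6,-2.57,0.1,0,0,-2.55,8.5],
  [0,0,0,0,0,0,8.5],
])

```text
time: 2.5
ee_pos: [0.5338, 0.0089, 0.2538]
tool_rot: [-3.141, 0.001, 1.847]
ft_force: [-0.7, -0.5, -0.3]
gripper_width: 0.0851
gripper_force: 0.0
```

>>> move_arm([
  [0.65,-1.2,0,0,0,-1.2,8.54],
  [0.65,-1.2,-1,0,0,-1.2,8.54],
  [0,0,-3,0,0,0,8.54],
  [0,0,-3,0,0,0,8.54],
  [0,0,-2,0,0,0,8.54],
  [0,0,0,0,0,0,8.54],
])

```text
time: 3.1
ee_pos: [0.5428, -0.0117, 0.1599]
tool_rot: [-3.134, -0.003, 1.809]
ft_force: [-0.9, 0.4, -0.5]
gripper_width: 0.0852
gripper_force: 0.0
```

Run:
```python
from station import sensors,cams
from h import *
s=cams.snapshot("scene");t=cams.snapshot("top");q=sensors.sense();print(q["ee_pos"],q["joint_pos"])
a=cv2.resize(s["image"][170:350,210:410],(500,450));b=cv2.resize(t["image"][170:290,255:335+0],(300,450))
cv2.imwrite("pics/c3.png",np.hstack([a,b])[:,:,::-1])
```

```text
[ 0.54556673 -0.01212721  0.16403404] [-1.66758117e-01  9.09537532e-02  1.80190297e+00 -7.48424508e-06
  1.24971758e+00 -4.05334690e-01]
```

View pics/c3.png

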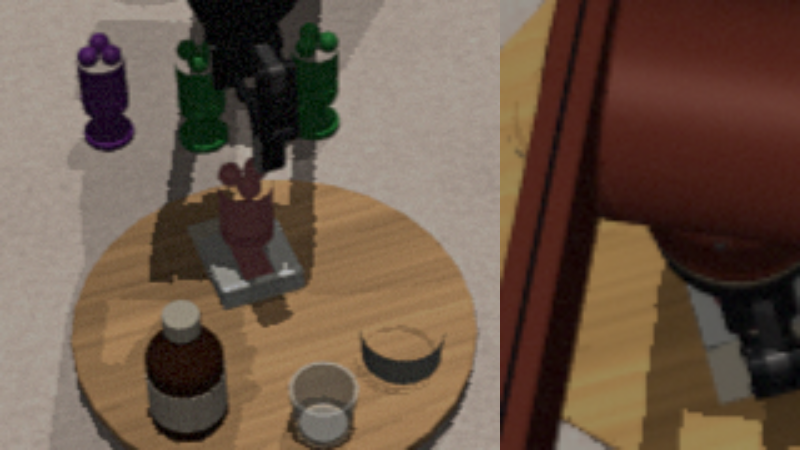

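The picture shows the gripper above the massager at (245,190), with nothing touched. The bottle, cup and tin stand at (185,370), (322,405) and (402,350), well away from the fingers. I'll check the look-alike distances for the slide.

Run:
```python
from station import sensors
from h import *
tp=load("top0");a=np.radians(13.4);c=np.array([.6,-.0025]);R=np.array([[np.cos(a),np.sin(a)],[-np.sin(a),np.cos(a)]])
for n,p,z in(("g",(335,339),.09),("g",(287,342),.09),("p",(375,344),.09),("bottle",(347,172),.13),("cup",(301,172),.05),("tin",(272,201),.06)):
    w=onz(tp,*p,z)[:2];print(n,w.round(3),"disc",(R@(w-c)).round(3))
print(sensors.sense()["ee_pos"])
```

```text
g [ 0.362 -0.037] disc [-0.24   0.022]
g [0.358 0.055] disc [-0.222  0.112]
p [ 0.35  -0.113] disc [-0.269 -0.049]
bottle [ 0.678 -0.069] disc [ 0.06  -0.082]
cup [0.702 0.022] disc [0.105 0.   ]
tin [0.64  0.082] disc [0.059 0.073]
[ 0.54556673 -0.01212721  0.16403404]
```

>>> move_arm([
  [0.1,-0.3,-2,0,0,0,8.54],
  [0,0,-2,0,0,0,8.54],
  [0,0,-2,0,0,0,8.54],
  [0,0,-1.6,0,0,0,8.54],
  [0,0,-1,0,0,0,8.54],
  [0,0,0,0,0,0,8.54],
  [0,0,0,0,0,0,8.54],
])

```text
time: 3.9
ee_pos: [0.5477, -0.0153, 0.0795]
tool_rot: [3.14, 0.001, 1.809]
ft_force: [-0.2, 0.1, -0.3]
gripper_width: 0.0854
gripper_force: 0.0
```

>>> move_arm([
  [0,0,0,0,0,0,3],
  [0,0,0,0,0,0,3],
  [0,0,0,0,0,0,3],
  [0,0,0,0,0,0,3],
  [0,0,0,0,0,0,3],
  [0,0,0,0,0,0,3],
  [0,0,0,0,0,0,3],
  [0,0,0,0,0,0,3],
], grip_force=40)

```text
time: 4.7
ee_pos: [0.5471, -0.0153, 0.0789]
tool_rot: [3.141, 0.0, 1.809]
ft_force: [-1.4, -1.2, 5.6]
gripper_width: 0.0393
gripper_force: 40.0
```

>>> move_arm([
  [0,0,0.1,0,0,0,3],
  [-0.49,-0.12,0,0,0,0,3],
  [-0.49,-0.12,0,0,0,0,3],
  [-0.49,-0.12,0,0,0,0,3],
  [-0.49,-0.12,0,0,0,0,3],
  [-0.49,-0.12,0,0,0,0,3],
  [0,0,0,0,0,0,3],
])

```text
time: 5.4
ee_pos: [0.5214, -0.0213, 0.0792]
tool_rot: [-3.141, -0.0, 1.809]
ft_force: [0.1, 0.3, -1.3]
gripper_width: 0.0395
gripper_force: 39.9
```

Low forces; continue.

>>> move_arm([
  [-0.49,-0.12,0,0,0,0,3],
  [-0.49,-0.12,0,0,0,0,3],
  [-0.49,-0.12,0,0,0,0,3],
  [-0.49,-0.12,0,0,0,0,3],
  [-0.49,-0.12,0,0,0,0,3],
  [-0.49,-0.12,0,0,0,0,3],
  [-0.49,-0.12,0,0,0,0,3],
  [-0.49,-0.12,0,0,0,0,3],
  [0,0,0,0,0,0,3],
  [0,0,0,0,0,0,3],
])

```text
time: 6.4
ee_pos: [0.4831, -0.0309, 0.0794]
tool_rot: [3.141, 0.0, 1.809]
ft_force: [-0.0, -0.1, -1.3]
gripper_width: 0.0392
gripper_force: 39.9
```

Run:
```python
from station import sensors,cams
from h import *
s=cams.snapshot("scene");t=cams.snapshot("top");q=sensors.sense();print(q["ee_pos"],q["joint_pos"],q["ft_force"])
a=cv2.resize(s["image"][180:320,240:400],(640,560),interpolation=2)
cv2.imwrite("pics/c4.png",a[:,:,::-1])
```

```text
[ 0.48333596 -0.03084336  0.07944185] [-2.26758329e-01  5.43383040e-02  2.01686196e+00  3.35249941e-05
  1.06998246e+00 -4.65220347e-01] [-0.64120902  0.04948351 -1.30399702]
```

View pics/c4.png

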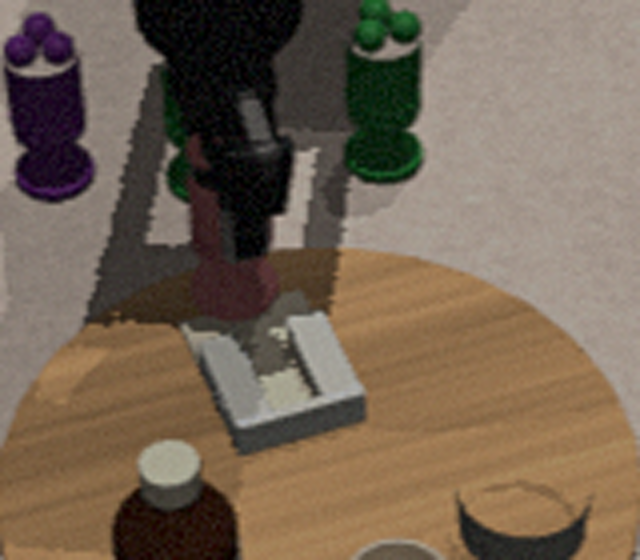

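The picture shows the massager held at (225,230), its foot at (235,285) outside the lips, with the dock empty at (280,380) and the bystanders unmoved. Lift, then carry it to the camera.

>>> move_arm([
  [0,0,1,0,0,0,3],
  [0,0,2,0,0,0,3],
  [0,0,2,0,0,0,3],
  [0,0,2.5,0,0,0,3],
  [0,0,2.5,0,0,0,3],
  [0,0,2.5,0,0,0,3],
  [0,0,2.5,0,0,0,3],
  [0,0,2.5,0,0,0,3],
  [0,0,1.5,0,0,0,3],
  [0,0,1,0,0,0,3],
  [0,0,0,0,0,0,3],
])

```text
time: 7.6
ee_pos: [0.4837, -0.0309, 0.2806]
tool_rot: [3.14, 0.001, 1.809]
ft_force: [-0.3, -0.0, -0.8]
gripper_width: 0.0392
gripper_force: 40.0
```

>>> move_arm([
  [0.43,2.54,0,-0.36,-2.11,0,3],
  [0.43,2.54,0,-0.36,-2.11,0,3],
  [0.43,2.54,0,-0.36,-2.11,0,3],
  [0.43,2.54,0,-0.36,-2.11,0,3],
  [0.43,2.54,0,-0.36,-2.11,0,3],
  [0.43,2.54,0,-0.36,-2.11,0,3],
  [0.43,2.54,0,-0.36,-2.11,0,3],
])

```text
time: 8.3
ee_pos: [0.5124, 0.1479, 0.2774]
tool_rot: [2.902, 0.103, 1.797]
ft_force: [0.8, 0.5, -1.0]
gripper_width: 0.039
gripper_force: 40.1
```

>>> move_arm([
  [0.43,2.54,0,-0.36,-2.11,0,3],
  [0.43,2.54,0,-0.36,-2.11,0,3],
  [0.43,2.54,0,-0.36,-2.11,0,3],
  [0.43,2.54,0,-0.36,-2.11,0,3],
  [0.43,2.54,0,-0.36,-2.11,0,3],
  [0.43,2.54,0,-0.36,-2.11,0,3],
  [0.43,2.54,0,-0.36,-2.11,0,3],
  [0,0,0,0,0,0,3],
  [0,0,0,0,0,0,3],
])

```text
time: 9.2
ee_pos: [0.5421, 0.3247, 0.277]
tool_rot: [2.659, 0.201, 1.762]
ft_force: [0.0, -0.7, -2.3]
gripper_width: 0.0396
gripper_force: 40.2
```

Run:
```python
from station import sensors,cams
from h import *
from scipy.spatial.transform import Rotation as R
q=sensors.sense();a=np.radians(170.3);u=np.array([.5*np.cos(a),.5*np.sin(a),.75**.5])
z=R.from_euler("xyz",q["tool_rot"]).as_matrix()[:,2];L=np.array([.6244,.3107,.0857])
foot=q["ee_pos"]+.0445*z;print(q["time"],q["joint_pos"].round(2),q["ee_pos"],foot,"angle",np.degrees(np.arccos(-z@u)),"corr rotvec deg",np.degrees(np.cross(z,-u)),"shift TCP",(L+.12*u+.0445*u-q["ee_pos"])*100)
```

```text
9.2 [ 0.6  -0.04  1.8  -0.42  1.03  0.51] [0.5421438  0.32470531 0.27696466] [0.56391805 0.32090989 0.23834178] angle 0.23811631385136023 corr rotvec deg [ 0.04268656 -0.22957141  0.04662486] shift TCP [ 0.11820901 -0.01470547 -4.8803477 ]
```

>>> move_arm([
  [0.1,0,-1,0,0,0,3],
  [0,0,-1,0,0,0,3],
  [0,0,-1,0,0,0,3],
  [0,0,-1,0,0,0,3],
  [0,0,-0.8,0,0,0,3],
  [0,0,0,0,0,0,3],
  [0,0,0,0,0,0,3],
  [0,0,0,0,0,0,3],
])

```text
time: 10.0
ee_pos: [0.5446, 0.3251, 0.2321]
tool_rot: [2.654, 0.199, 1.76]
ft_force: [-0.0, 0.7, -1.1]
gripper_width: 0.0394
gripper_force: 40.2
```

Run:
```python
from station import sensors,cams
from h import *
from scipy.spatial.transform import Rotation as R
s=cams.snapshot("scene");t=cams.snapshot("top")
pickle.dump(s,open("s5.pkl","wb"));pickle.dump(t,open("t5.pkl","wb"))
q=sensors.sense();z=R.from_euler("xyz",q["tool_rot"]).as_matrix()[:,2];foot=q["ee_pos"]+.0445*z
print(q["ee_pos"],foot,q["ft_force"],proj(s,foot),proj(s,foot-.1*z))
a=cv2.resize(s["image"][180:330,420:580],(427,400),interpolation=2);b=cv2.resize(t["image"][140:290,100:230],(347,400),interpolation=2)
cv2.imwrite("pics/c5.png",np.hstack([a,b])[:,:,::-1])
```

```text
[0.54460165 0.32506648 0.23215581] [0.56655517 0.32135751 0.19362613] [-0.84895127 -0.14708703 -0.72965955] [501.21024163 203.44325305] [506.32549977 145.23342507]
```

View pics/c5.png

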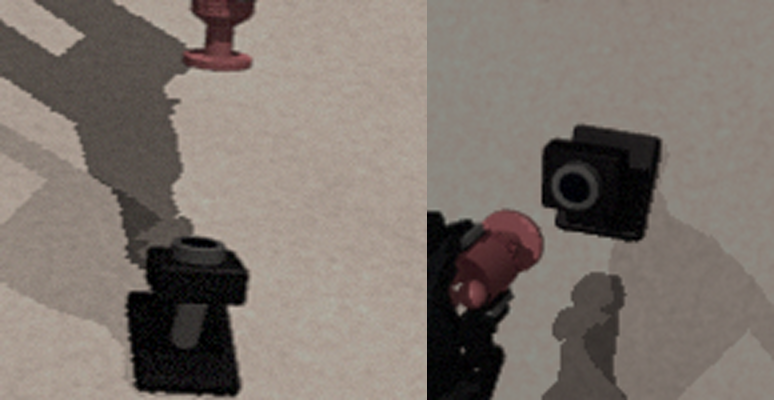

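The picture shows the foot at crop (218,60), i.e. scene (501.7,202.5), within 1 px of the prediction, hanging above the lens with its underside toward it. In top the foot is at about (132,229). Triangulate as a check.

Run:
```python
from h import *
s,t=load("s5"),load("t5")
p,e=tri(s,(501.5,202.7),t,(131.8,228.8));a=np.radians(170.3);u=np.array([.5*np.cos(a),.5*np.sin(a),.75**.5])
d=p-[.6244,.3107,.0857];print(p,e,"out",d@u,"off",d-(d@u)*u)
```

```text
[0.56774066 0.32080882 0.19631853] 0.00033585996753156657 out 0.12457472161406011 off [ 0.00473753 -0.00038594  0.00273365]
```

>>> move_arm([
  [0,0,0,0,0,0,3],
  [0,0,0,0,0,0,3],
  [0,0,0,0,0,0,3],
  [0,0,0,0,0,0,3],
])

```text
time: 10.5
ee_pos: [0.5443, 0.3248, 0.2314]
tool_rot: [2.655, 0.199, 1.76]
ft_force: [-0.1, -0.0, -1.9]
gripper_width: 0.0393
gripper_force: 40.2
```

Within 6 mm of the axis and 12.5 cm out; still. Handing in.

```bash
python3 -c "
from station import hand_in
print(hand_in())"
```

```text
the job is handed in; nothing more can be done
None
```

I slid the pink massager out of the dock and handed the job in with it held still in the air. Its foot was about 12.5 cm from the lens and 5–6 mm off the lens axis, with the tool within about 1 degree of the lens axis; the bottle, cup and tin were not touched, and the verdict was not shown.

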